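Lay a tumbler on the engraving rollers by way of the tipping cradle

TASK

Stand the black tumbler upright on the foot of the raised blue-based cradle and let go, push the cradle's red-ended bar over until the cradle lies all the way down with the tumbler in it (move it by the bar, do not handle the tumbler while it tips). Then take the lying tumbler by its waist and lay it lengthwise on the four rubber rollers with its steel base up against the orange stop and its grey lid pointing away from the stop, and let go. Leave the chuck key and the plain steel flask where they are.

Things in the scene. Friction and masses are not known exactly. Their poses are not given: they have to be found in the camera images.
- tumbler: Loose matt-black tumbler, a straight closed cylinder 62 mm in diameter, 160 mm long, about 0.3 kg, mass centre at mid length; steel band at its base, steel rim and grey lid flush with the wall. Starts standing lid up on the 12 mm thick aluminium breadboard (top face at z = 0.012). Origin: centre of its base; z axis runs from base to lid.
- tumbler_top (a point): Centre of the outer face of the tumbler's grey lid, 160 mm along its z axis from the base.
- cradle_base: Fixed blue base of the tipping cradle, plate 160 x 120 mm with two hinge cheeks 55 mm tall at y = +-52 mm, at a random place and yaw on the breadboard. Origin: under the hinge, on the breadboard. Its x axis (level) points the way the cradle tips over; y along the hinge; z up.
- cradle_hinge (a point): Middle of the hinge axis, 40 mm above the breadboard, directly above the origin of cradle_base; the hinge runs along y of cradle_base. Tray coordinates are measured from here; the tray's axes equal those of cradle_base at angle 0 and turn about +y with the joint (its z goes from up to cradle_base +x).
- cradle (a joint): Angle of the aluminium cradle tray: 0 = raised (start: back vertical, foot level), 1.571 = lying flat on its stop, tipped towards +x of cradle_base. Stiff hinge (0.35 N m friction, 0.3 N m s/rad damping; 3 to 5 N at the bar); it does not spring back and stays down once lying.
- cradle_seat (a point): On the tray, at tray (-40, 0, -15) mm: where the centre of the tumbler's base belongs. Tray axes: z along the seated tumbler, base to lid. It lies on the upper face of the flat foot, an 80 mm wide plate from tray x = -94 to +3 mm. Raised, this face is 25 mm above the breadboard; lying, the tumbler's axis is level, 80 mm above the breadboard.
- cradle_pads (a point): On the tray, at tray (-40, 0, 55) mm: on the seated tumbler's axis, 70 mm from its base, midway between two pairs of rubber V-pads (tray z = 5 to 25 and 85 to 105 mm, within 34 mm of y = 0, 9 mm or more behind the axis). Between them the waist is free on both sides for fingers. The back strip is 36 mm wide, at tray x = -7 to +1, up to z = 145 mm.
- cradle_bar (a point): On the tray, at tray (7, 0, 140) mm: middle of the round push bar, 14 mm in diameter (16 mm at the red grips), 230 mm long along the hinge direction, with a red grip at each end, 60 to 115 mm from the middle. Push a red end from the tumbler's side (-x of cradle_base) in an arc about the hinge, over and then down.
- roller_rest: Fixed grey roller rest, random place and yaw, plate 215 x 110 x 10 mm. Two shafts along its x at y = +-26, 30 mm up, each with two rubber rollers (32 mm diameter, 20 wide, at x = +-55; they do not turn). Orange stop, 44 mm in diameter, faces +x with its face at x = -85. End plate 40 mm high at x = 95. Origin: centre of underside; x from stop to open end.
- roller_seat (a point): Centre of the orange stop's face, 69.2 mm above the breadboard, where the centre of the tumbler's base belongs: a 62 mm cylinder resting on all four rollers has its axis on the level line from this point along the roller_rest's x axis.
- chuck_key: Bystander: loose dark steel T-handled chuck key, 92 x 110 mm, 18 mm high, lying on the breadboard. Origin under its shank.
- flask: Bystander: loose plain steel flask with a black cap, standing upright, 66 mm in diameter, 170 mm tall. Origin under its centre.

How it is judged:
On the way, in this order (a step that is already met when the one before it is completed fails the run):
1. the tumbler stands upright, let go, on the foot of the raised cradle, within 18 mm of its seat (x of tumbler in the frame of cradle_seat between -0.018 and 0.018 m and y of tumbler in the frame of cradle_seat between -0.018 and 0.018 m and z of tumbler in the frame of cradle_seat between -0.012 and 0.012 m and angle between tumbler's own z axis and vertical below 0.1 rad and z of tumbler_top in the frame of cradle_seat above 0.14 m and value of joint cradle below 0.1 rad and contact force between tumbler and the fingers below 0.2 N and linear speed of tumbler below 0.02 m/s and angular speed of tumbler below 0.2 rad/s), for 0.2 s.
2. the cradle lies down (beyond 1.47 rad) with the tumbler lying in it within 12 mm of its seat, not held (x of tumbler in the frame of cradle_seat between -0.012 and 0.012 m and y of tumbler in the frame of cradle_seat between -0.012 and 0.012 m and z of tumbler in the frame of cradle_seat between -0.012 and 0.012 m and value of joint cradle above 1.47 rad and z of tumbler_top in the frame of cradle_seat above 0.14 m and contact force between tumbler and the fingers below 0.2 N and linear speed of tumbler below 0.02 m/s and angular speed of tumbler below 0.2 rad/s), for 0.2 s.
At the end, for the whole second after the job is handed in: The tumbler lies at rest and released on the four rollers: base centre within 6 mm of the stop's face and within 6 mm of the roller_seat line sideways and in height, axis within 0.06 rad of the rollers' direction, lid end away from the stop (x of tumbler in the frame of roller_seat between -0.003 and 0.006 m and y of tumbler in the frame of roller_seat between -0.006 and 0.006 m and z of tumbler in the frame of roller_seat between -0.006 and 0.006 m and angle between the z axis of tumbler and the x axis of roller_rest, either way round below 0.06 rad and x of tumbler_top in the frame of roller_seat above 0.14 m and contact force between tumbler and the fingers below 0.1 N and linear speed of tumbler below 0.02 m/s and angular speed of tumbler below 0.2 rad/s); the robot touches nothing.
It fails at once if the fingers handle the tumbler (over 3 N) while the cradle is between 0.2 and 1.4 rad with the tumbler in it (value of joint cradle between 0.2 and 1.4 rad and distance between tumbler and cradle_seat below 0.05 m and contact force between tumbler and the fingers above 3 N).
It fails at once if the chuck key is moved more than 30 mm (distance of chuck_key from where it was at the start of the episode above 0.03 m).
It fails at once if the flask is moved more than 30 mm or tipped over (distance of flask from where it was at the start of the episode above 0.03 m or angle between flask's own z axis and vertical above 0.5 rad).
It also fails if it takes over 72 s, if anything falls off the work surface, if the arm or the gripper's body presses on something with over 40 N, if the wrist force passes 120 N, or if a joint passes its speed limit or range.

ROBOT

A 6-joint arm with a two-finger parallel gripper is mounted at the origin on the work surface. World frame = base frame: x ahead of the robot, y to its left, z up, the work surface at z = 0. Lengths are in m, angles in rad, forces in N, time in s.
With the tool pointing down it reaches from about 0.35 to 1 m from the base axis. Payload 7.1 kg.
Tool frame: the origin (TCP) lies midway between the tips of the shut fingers; the grasp point (between the pads) lies 19 mm behind it; z points along the fingers, y is the line along which they close (so a half turn about z gives the same grasp; the last joint's range is limited). The gripper opens to 85 mm and grips with 20 to 120 N. Pads are 22 mm wide; open, the fingers measure 114 mm over their backs; the gripper's body (76 mm by 85 mm) begins 54 mm behind the grasp point. The pads swing forward as they close: fully open they stand 13 mm farther back than shut.
Start: joints at [1.147, 0.423, 1.63, -0, 1.089, -0.019], TCP at [0.246, 0.574, 0.231] pointing down, gripper open.
Joint ranges: [-3, 3], [-0.9, 2.11], [0.09, 2.58], [-1.31, 4.45], [0.11, 2.69], [-2.54, 2.54]. Speed limits (rad/s): [2.39, 2.39, 3.01, 3.14, 3.14, 3.14].

INTERFACE

Orientations are given as a rotation vector (axis times angle).
In Python, from cell import telemetry, eyes, order gives the robot as it stands. The module is installed in compiled form; this text tells all that it offers.
- The arm moves only by the tool jog_arm, never from a script. Its argument "plan" is text: rows parted by semicolons, each of 6 numbers parted by spaces: the shift along the tool's x, y, z in cm, then the turn, a rotation vector about the tool's x, y, z in rad. A call has 1 to 20 rows; each row is the pose to reach, as a shift and turn from the pose commanded when the call began, along the tool's axes at that moment; what a row does not reach only later rows make up. A row lasts 1/8 s, in which the tool goes at most 62.5 mm and 10.7 degrees, less where a joint would pass 70% of its speed; a pose out of reach is approached as far as the arm can. A call with a gripper value outside its range is refused whole. "hand" is the finger opening in cm, from 0 to 8.54, set as the call begins (left out, the last holds). The fingers move at their own pace and stop on an object; "grip_force" is the grip in N (left out, the last holds). Time passes only in rows, so rows that repeat a pose let the fingers close. It gives the time, the measured TCP pose, the force, the opening and the grip force at its end, in the units of the state.
- telemetry.get_obs(): the state, without advancing time (a new reading comes with each control period).
- eyes.camera(name): name is "side" or "top" or "wrist"; returns a dict with "img" (480x640x3 uint8, red, green, blue), "depth" (480x640 float32, m along the optical axis (not along the pixel's ray), 0 where there is no reading), "vfov" (degrees; the focal length in pixels is half the picture's height over the tangent of half this angle, whatever the lens; pixels are square), "cx", "cy" (the principal point, pixels), "cam_to_world" (4x4, takes a point from camera to world coordinates); the wrist camera has in their place "T_tool_cam" (4x4, takes a point from camera to tool coordinates, whose origin is the TCP and whose axes are the flange's). Camera axes: x right, y down, z forward; pixel columns grow to the right and rows downward; lengths in m; the calibration is good to about 2 mm. A picture is of the moment at which its call begins: read the wrist's pose just before it.
- order.job_done(): hands the job in; it is judged then, once.
The state is a dict: "time_s": time; "joint_pos": joint angles; "joint_velocities": joint speeds; "effort": joint torques, N m; "position": TCP position; "eef_rot": TCP orientation; "force": force on the tool from outside, world axes, zero at the start; "torque": the same for the moment, N m; "width": finger opening in m; "grasp_force": force on a finger pad.
Only numpy, scipy, OpenCV 4.12 (cv2) and the standard library are available. Lean on these libraries where they do the work, as an engineer would, in place of code of your own. Each camera call takes 0.05 s, during which the arm holds its last target. There are 200 camera calls.

## Working session

There is one attempt and no reset: what is moved stays moved. The work goes in short steps, Python scripts to look and compute and a tool call to move; the robot and the scene stay as the last step left them, time stands still between calls to the robot, and variables do not carry over. Pictures are saved under pics/ and viewed, at most 10 in all, crops included, and the job is handed in when it is done.

Besides the shell and the picture viewer there is one more tool, called after "Call:" by a JSON object that holds its "fn" and its "kwargs", one argument or row to a line. jog_arm: Moves the arm, as the interface text tells. Its arguments: {"type":"object","properties":{"plan":{"type":"string"},"hand":{"type":"number"},"grip_force":{"type":"number"}},"required":["plan"]}

```bash
mkdir -p pics; cat > h.py <<'E'
import numpy as np, cv2
from scipy.spatial.transform import Rotation as R
from cell import telemetry, eyes, order
def tool():
    o=telemetry.get_obs(); T=np.eye(4); T[:3,:3]=R.from_rotvec(o["eef_rot"]).as_matrix(); T[:3,3]=o["position"]; return T
def cam(n):
    T=tool(); c=eyes.camera(n); c["T"]=c["cam_to_world"] if n!="wrist" else T@c["T_tool_cam"]
    c["f"]=240/np.tan(np.radians(c["vfov"])/2); return c
def pts(c):
    v,u=np.mgrid[:480,:640]; d=c["depth"]; f=c["f"]
    P=np.stack([(u-c["cx"])/f*d,(v-c["cy"])/f*d,d],-1)
    return P@c["T"][:3,:3].T+c["T"][:3,3]
def ray(c,u,v,z):
    d=c["T"][:3,:3]@np.array([(u-c["cx"])/c["f"],(v-c["cy"])/c["f"],1]); o=c["T"][:3,3]
    return o+d*(z-o[2])/d[2]
def save(c,n): cv2.imwrite("pics/"+n,c["img"][:,:,::-1])
def delta(p,rot):
    """cm shift & rotvec in tool axes to world pose p, rotation matrix rot"""
    T=tool(); return (T[:3,:3].T@(np.array(p)-T[:3,3])*100).round(2), R.from_matrix(T[:3,:3].T@rot).as_rotvec().round(3)
E
python3 - <<'E'
from h import *
for n in ("top","side"):
    c=cam(n); save(c,n+"0.png"); np.savez(""+n+"0.npz",**c); print(n,c["vfov"],c["cx"],c["cy"],c["T"].round(3).tolist(),(c["depth"]>0).mean())
print(tool().round(3))
E
```

```text
top 42.46697538830066 326.1512529239663 247.5778563484693 [[-0.015, -0.994, 0.107, 0.408], [-1.0, 0.015, 0.004, 0.005], [-0.005, -0.107, -0.994, 1.456], [0.0, 0.0, 0.0, 1.0]] 0.995849609375
side 47.32015861649784 334.88375356847644 228.16863529403588 [[0.77, -0.377, 0.514, -0.129], [-0.637, -0.478, 0.604, -0.809], [0.018, -0.793, -0.609, 0.942], [0.0, 0.0, 0.0, 1.0]] 0.9916829427083333
[[-0.919  0.394 -0.001  0.246]
 [ 0.394  0.919 -0.001  0.574]
 [ 0.    -0.001 -1.     0.231]
 [ 0.     0.     0.     1.   ]]
```

View pics/top0.png

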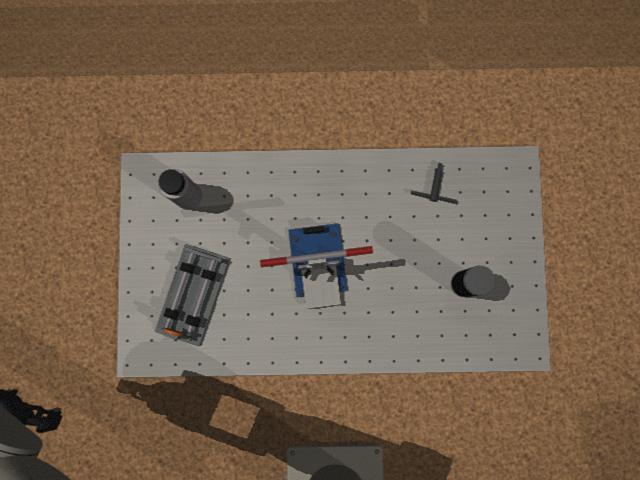

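View pics/side0.png

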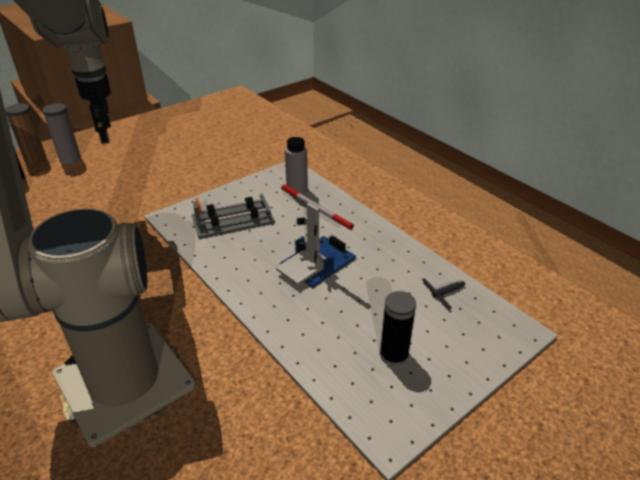

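The top view shows the tumbler at (478,282), the cradle at (318,270) with its red bar running (262,263)-(372,250), and the roller rest at (193,295) with the orange stop at (173,332). The flask is at (172,185) and the key at (437,187). The side view agrees. Next I'll measure positions from depth and colour.

```bash
cat > m.py <<'E'
from h import *
for n in ("top","side"):
    c=dict(np.load(n+"0.npz")); P=pts(c); h=cv2.cvtColor(c["img"],cv2.COLOR_RGB2HSV).astype(int); H,S,V=h[...,0],h[...,1],h[...,2]
    X,Y,Z=P[...,0],P[...,1],P[...,2]
    print(n,"board z",np.median(Z[(abs(X-.5)<.1)&(abs(Y+.15)<.03)]))
    m=(Z>.16)&(Z<.18)&(Y<-.2)&(X>.2)&(X<.7); xy=P[m][:,:2].astype(np.float32)
    print(" lid",m.sum(),cv2.minEnclosingCircle(xy),xy.mean(0),np.median(Z[m]))
    m=(Z>.172)&(Z<.2)&(Y>.1)&(X>.4)&(X<.75); xy=P[m][:,:2].astype(np.float32)
    if m.sum()>5: print(" flask",m.sum(),cv2.minEnclosingCircle(xy))
    r=((H<6)|(H>172))&(S>150)&(V>70)&(abs(Y)<.3)&(X>.2)&(X<.8)
    nn,l,st,ce=cv2.connectedComponentsWithStats(r.astype(np.uint8))
    for i in range(1,nn):
        if st[i,4]>20:
            q=P[l==i]; vx=cv2.fitLine(np.argwhere(l==i)[:,::-1].astype(np.float32),2,0,.01,.01).ravel()
            t=(np.argwhere(l==i)[:,::-1]-vx[2:])@vx[:2]
            e=[ray(c,*(vx[2:]+vx[:2]*k),.192)[:2].round(4) for k in (t.min(),t.max())]
            print(" red",st[i,4],ce[i].round(1),"ends@.192",e,"medz",np.median(q[:,2]))
    o=(H>6)&(H<18)&(S>190)&(V>120)&(Y>.15)&(X>.2)&(X<.6)&(Z>.03)&(Z<.12)
    print(" orange",o.sum(),P[o].mean(0) if o.any() else "", P[o].min(0) if o.any() else "",P[o].max(0) if o.any() else "")
    b=(H>100)&(H<125)&(S>120)&(X>.2)&(X<.7)&(abs(Y)<.25)
    q=P[b&(Z<.03)][:,:2]; print(" blue",b.sum(),cv2.minAreaRect(q.astype(np.float32)))
    g=(Z>.0165)&(Z<.06)&(Y>.12)&(Y<.45)&(X>.2)&(X<.55); q=P[g][:,:2].astype(np.float32)
    print(" rest",g.sum(),cv2.minAreaRect(q),cv2.boxPoints(cv2.minAreaRect(q)).round(3).tolist())
    f=(Z>.028)&(Z<.046)&(abs(Y)<.06)&(X>.2)&(X<.45)&(S<60); q=P[f][:,:2].astype(np.float32)
    if f.sum()>5: print(" foot",f.sum(),cv2.minAreaRect(q),np.median(P[f][:,2]),cv2.boxPoints(cv2.minAreaRect(q)).round(3).tolist())
E
python3 m.py
```

```text
top board z 0.012090530943169031
 lid 714 ((0.47493207454681396, -0.30781739950180054), 0.03138377144932747) [ 0.47433373 -0.30714306] 0.17201362588786673
 flask 598 ((0.6083520650863647, 0.22928470373153687), 0.16044320166110992)
 red 153 [358.8 250.8] ends@.192 [array([ 0.5338, -0.0314]), array([ 0.5398, -0.0828])] medz 0.19828890727769455
 red 155 [272.9 261.8] ends@.192 [array([0.514 , 0.1449]), array([0.5199, 0.0933])] medz 0.19901015888980522
 orange 5 [0.37640132 0.35497676 0.0982941 ] [0.37020267 0.33730657 0.09288281] [0.38121635 0.36824118 0.10223205]
 blue 1545 ((0.5350767970085144, 0.0312625989317894), (0.15654519200325012, 0.11735913157463074), 6.36002254486084)
 rest 4789 ((0.4111361503601074, 0.2848258316516876), (0.3297543525695801, 0.2775662839412689), 89.88487243652344) [[0.2720000147819519, 0.11999999731779099], [0.550000011920929, 0.11999999731779099], [0.550000011920929, 0.4490000009536743], [0.27300000190734863, 0.44999998807907104]]
 foot 353 ((0.43827345967292786, 0.01987750642001629), (0.025242820382118225, 0.0789153054356575), 4.38603401184082) 0.03690028513
[... 775 characters left out ...]
30188, 0.027124561369419098), (0.16082319617271423, 0.11587167531251907), 8.827377319335938)
 rest 2006 ((0.40896037220954895, 0.2846887707710266), (0.324876070022583, 0.28122052550315857), 89.53500366210938) [[0.2669999897480011, 0.12300000339746475], [0.5479999780654907, 0.12099999934434891], [0.5509999990463257, 0.44600000977516174], [0.27000001072883606, 0.4480000138282776]]
 foot 294 ((0.43461164832115173, 0.02008458971977234), (0.03215303272008896, 0.07894453406333923), 3.682602643966675) 0.035781031109286654 [[0.41600000858306885, 0.057999998331069946], [0.42100000381469727, -0.019999999552965164], [0.453000009059906, -0.017999999225139618], [0.4480000138282776, 0.061000000685453415]]
```

```bash
python3 - <<'E'
from h import *
T=tool()
print(delta([.4745,-.3075,.27],T[:3,:3]),delta([.4745,-.3075,.130],T[:3,:3]))
for n in ("top","side"):
    c=dict(np.load(n+"0.npz")); P=pts(c); X,Y,Z=P[...,0],P[...,1],P[...,2]
    g=((Z>.0175)&(Z<.028)&(Y>.15)&(Y<.45)&(X>.25)&(X<.55)).astype(np.uint8)
    g=cv2.morphologyEx(g,cv2.MORPH_OPEN,np.ones((3,3)))
    _,l,st,_=cv2.connectedComponentsWithStats(g); print(st[1:][:,4])
    m=np.isin(l,[i for i in range(1,len(st)) if st[i,4]>60]); q=P[m][:,:2].astype(np.float32); r=cv2.minAreaRect(q); print(n,r,cv2.boxPoints(r).round(4).tolist())
    k=(Z>.1)&(Z<.2)&(Y>.18)&(Y<.4)&(X>.45)&(X<.75); print(P[k&(Z>.165)].mean(0))
E
```

```text
(array([-55.73, -72.03,  -3.84]), array([0., 0., 0.])) (array([-55.73, -72.01,  10.16]), array([0., 0., 0.]))
[ 33 171  21  90  59 747 470 144   9   9  47 166  12]
top ((0.4512961506843567, 0.3256739377975464), (0.1105792373418808, 0.19804120063781738), 71.05908966064453) [[0.33970001339912415, 0.30550000071525574], [0.5270000100135803, 0.24120000004768372], [0.5629000067710876, 0.3458000123500824], [0.37560001015663147, 0.4101000130176544]]
[0.69029021 0.33351267 0.18111432]
[ 12  63   9  66  46 140  27   9 525]
side ((0.45027047395706177, 0.3198842406272888), (0.10823573917150497, 0.21054744720458984), 73.1253890991211) [[0.33379998803138733, 0.2987000048160553], [0.5353000164031982, 0.23749999701976776], [0.5666999816894531, 0.3411000072956085], [0.365200012922287, 0.40220001339912415]]
[0.68251302 0.33116705 0.17724986]
```

Call:
{"fn": "jog_arm", "kwargs": {
  "plan": "0 0 -4 0 0 0; -55.7 -72 -4 0 0 0; -55.7 -72 -4 0 0 0; -55.7 -72 -4 0 0 0; -55.7 -72 -4 0 0 0; -55.7 -72 -4 0 0 0; -55.7 -72 -4 0 0 0; -55.7 -72 -4 0 0 0; -55.7 -72 -4 0 0 0; -55.7 -72 -4 0 0 0; -55.7 -72 -4 0 0 0; -55.7 -72 -4 0 0 0; -55.7 -72 -4 0 0 0; -55.7 -72 -4 0 0 0; -55.7 -72 -4 0 0 0; -55.7 -72 -4 0 0 0; -55.7 -72 -4 0 0 0; -55.7 -72 -4 0 0 0; -55.7 -72 -4 0 0 0; -55.7 -72 -4 0 0 0",
  "hand": 8.5,
  "grip_force": 50
}}

```text
time_s: 2.6
position: [0.4745, -0.3058, 0.2716]
eef_rot: [0.63, 3.078, -0.0]
force: [0.7, 0.5, -0.8]
width: 0.085
grasp_force: 0.0
```

```bash
python3 - <<'E'
from h import *
c=cam("wrist"); P=pts(c); Z=P[...,2]; m=(Z>.165)&(Z<.18)&(np.hypot(P[...,0]-.4745,P[...,1]+.3075)<.06)
q=P[m][:,:2].astype(np.float32); print(m.sum(),cv2.minEnclosingCircle(q),np.median(Z[m]),tool().round(4)); save(c,"w1.png")
print(telemetry.get_obs()["joint_pos"])
E
```

```text
7086 ((0.47348424792289734, -0.3068356215953827), 0.03131461516022682) 0.17278740765864142 [[-9.196e-01  3.929e-01  2.000e-04  4.746e-01]
 [ 3.929e-01  9.196e-01 -1.000e-04 -3.059e-01]
 [-2.000e-04 -0.000e+00 -1.000e+00  2.716e-01]
 [ 0.000e+00  0.000e+00  0.000e+00  1.000e+00]]
[-5.93641733e-01  2.89429162e-01  1.72842930e+00  4.53005280e-05
  1.12350261e+00 -1.76070317e+00]
```

View pics/w1.png

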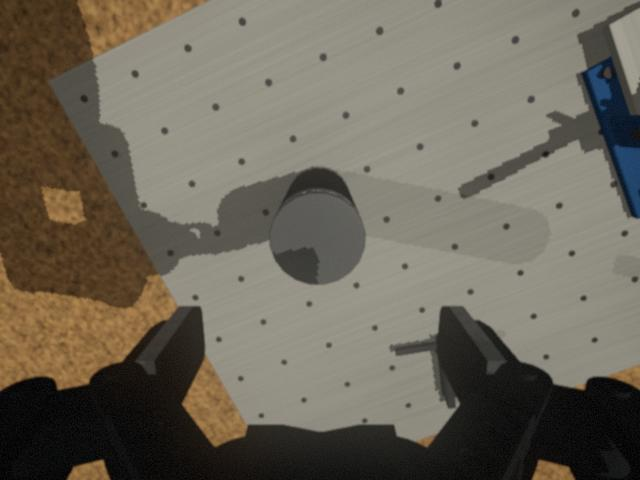

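The lid is centred between the fingers at (318,237). I'll descend and grip.

Call:
{"fn": "jog_arm", "kwargs": {
  "plan": "0 0 5 0 0 0; 0 0 9 0 0 0; 0 0 12 0 0 0; 0 0 14 0 0 0; 0 0 14 0 0 0; 0 0 14 0 0 0"
}}

```text
time_s: 3.4
position: [0.4751, -0.3068, 0.1322]
eef_rot: [0.631, 3.076, -0.001]
force: [0.7, 0.1, -0.5]
width: 0.0849
grasp_force: 0.0
```

Call:
{"fn": "jog_arm", "kwargs": {
  "plan": "0 0 0 0 0 0; 0 0 0 0 0 0; 0 0 0 0 0 0; 0 0 0 0 0 0; 0 0 0 0 0 0; 0 0 0 0 0 0",
  "hand": 5,
  "grip_force": 50
}}

```text
time_s: 4.15
position: [0.4752, -0.3073, 0.1327]
eef_rot: [0.631, 3.075, -0.002]
force: [-1.0, 0.2, 5.9]
width: 0.0612
grasp_force: 53.7
```

```bash
python3 - <<'E'
from h import *
def Rd(a): a=np.radians(a); y=np.array([np.cos(a),np.sin(a),0]); z=np.array([0,0,-1]); return np.stack([np.cross(y,z),y,z],1)
x=np.array([np.cos(np.radians(6.46)),np.sin(np.radians(6.46)),0]); hg=np.array([.520,.0303,0])
s=hg-.045*x; print(s)
for p in (s-.05*x+[0,0,.20], s+[0,0,.2], s+[0,0,.158]): print(delta(p,Rd(96.46)))
E
```

```text
[0.47528572 0.02523707 0.        ]
(array([17.43, 28.09, -6.78]), array([-0.001,  0.002, -0.518]))
(array([13.08, 30.56, -6.77]), array([-0.001,  0.002, -0.518]))
(array([13.09, 30.57, -2.57]), array([-0.001,  0.002, -0.518]))
```

Call:
{"fn": "jog_arm", "kwargs": {
  "plan": "0 0 -3 0 0 0; 0 0 -6.8 0 0 0; 4 5 -6.8 0 0 -0.08; 7 10 -6.8 0 0 -0.16; 10 15 -6.8 0 0 -0.25; 13 20 -6.8 0 0 -0.35; 15.5 24 -6.8 0 0 -0.45; 17 27 -6.8 0 0 -0.5; 17.4 28.1 -6.8 0 0 -0.518; 17.4 28.1 -6.8 0 0 -0.518; 17.4 28.1 -6.8 0 0 -0.518; 17.4 28.1 -6.8 0 0 -0.518"
}}

```text
time_s: 5.65
position: [0.4254, 0.0192, 0.1993]
eef_rot: [0.175, -3.137, 0.0]
force: [1.0, -0.6, -2.5]
width: 0.0609
grasp_force: 56.1
```

```bash
python3 - <<'E'
from h import *
c=cam("wrist"); save(c,"w2.png"); P=pts(c); h=cv2.cvtColor(c["img"],cv2.COLOR_RGB2HSV).astype(int); H,S,V=h[...,0],h[...,1],h[...,2]
print(c["T"].round(3).tolist())
r=(((H<6)|(H>172))&(S>150)&(V>60)).astype(np.uint8); _,l,st,ce=cv2.connectedComponentsWithStats(r)
for i in range(1,len(st)):
    if st[i,4]>150: q=P[l==i]; print(st[i],np.median(q,0),q.min(0),q.max(0))
E
```

```text
[[-0.111, 0.955, 0.276, 0.356], [0.994, 0.106, 0.03, 0.012], [-0.0, 0.278, -0.961, 0.343], [0.0, 0.0, 0.0, 1.0]]
```

View pics/w2.png

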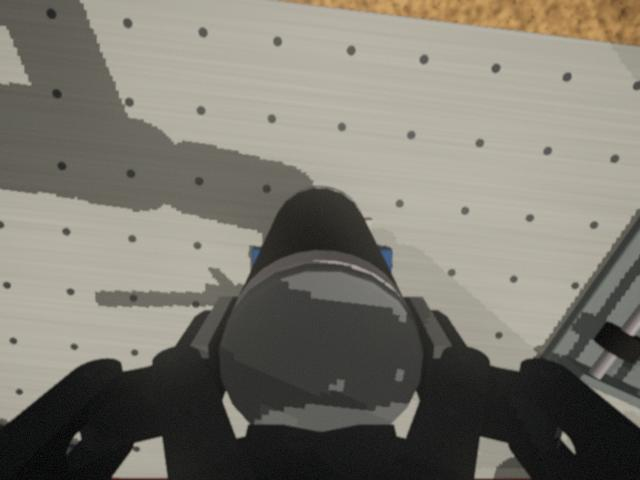

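The wrist view is filled by the tumbler and its lid at (318,345), with the cradle hidden behind it. I'll go on with the measured position and lower under force watch.

Call:
{"fn": "jog_arm", "kwargs": {
  "plan": "-2 0 0 0 0 0; -4 0 0 0 0 0; -5 0.1 0 0 0 0; -5 0.1 0 0 0 0; -5 0.1 1.5 0 0 0; -5 0.1 3 0 0 0; -5 0.1 3.8 0 0 0; -5 0.1 4.1 0 0 0; -5 0.1 4.1 0 0 0; -5 0.1 4.1 0 0 0"
}}

```text
time_s: 6.95
position: [0.475, 0.0268, 0.1585]
eef_rot: [-0.178, 3.136, -0.0]
force: [-0.8, 0.1, -3.3]
width: 0.061
grasp_force: 56.1
```

```bash
python3 - <<'E'
from h import *
c=cam("top"); s=cam("side"); save(s,"s2.png"); 
for c in (c,s):
    P=pts(c); h=cv2.cvtColor(c["img"],cv2.COLOR_RGB2HSV).astype(int); H,S,V=h[...,0],h[...,1],h[...,2]
    r=(((H<6)|(H>172))&(S>150)&(V>70)&(abs(P[...,1])<.3)&(P[...,0]>.2)&(P[...,0]<.8)).astype(np.uint8); _,l,st,ce=cv2.connectedComponentsWithStats(r)
    print([(ce[i].round(1),st[i,4]) for i in range(1,len(st)) if st[i,4]>20])
cv2.imwrite("pics/s2c.png",cv2.resize(s["img"][100:320,200:440,::-1],None,fx=2.5,fy=2.5))
E
```

```text
[(array([362.6, 250.3]), np.int32(108)), (array([267.8, 262.3]), np.int32(86))]
[(array([342.4, 221.1]), np.int32(108))]
```

View pics/s2c.png

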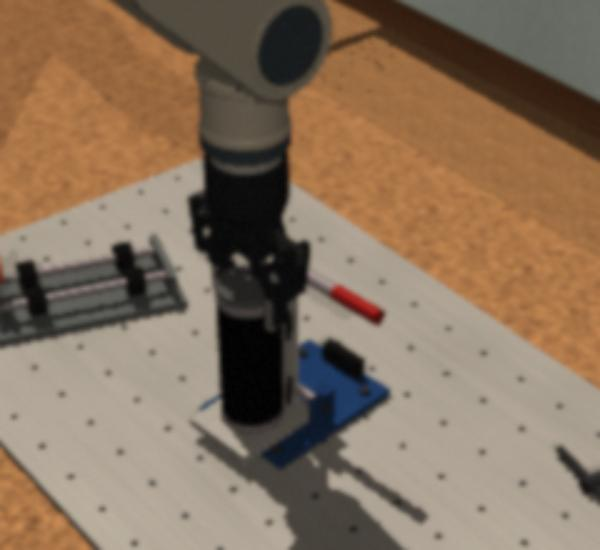

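The side crop shows the tumbler over the foot at (250,420), in front of the back strip. I'll lower it the last 2 mm and release.

Call:
{"fn": "jog_arm", "kwargs": {
  "plan": "0 -0.15 0 0 0 0; 0 -0.15 0.1 0 0 0; 0 -0.15 0.2 0 0 0; 0 -0.15 0.2 0 0 0"
}}

```text
time_s: 7.55
position: [0.4759, 0.0252, 0.1577]
eef_rot: [-0.178, 3.135, -0.0]
force: [-1.7, -1.4, 12.3]
width: 0.0611
grasp_force: 57.7
```

Contact: 12 N upward. Open slowly, then raise straight up.

Call:
{"fn": "jog_arm", "kwargs": {
  "plan": "0 0 0 0 0 0; 0 0 0 0 0 0; 0 0 0 0 0 0; 0 0 0 0 0 0; 0 0 -1 0 0 0; 0 0 -4 0 0 0; 0 0 -8 0 0 0; 0 0 -12 0 0 0; 0 0 -12 0 0 0; 0 0 -12 0 0 0",
  "hand": 8.5
}}

```text
time_s: 8.8
position: [0.4746, 0.0253, 0.2762]
eef_rot: [0.178, -3.136, -0.0]
force: [0.2, 0.1, 0.1]
width: 0.0853
grasp_force: 0.0
```

```bash
python3 - <<'E'
from h import *
x=np.array([.9936,.1126,0]); hg=np.array([.520,.0303,0])
c=cam("wrist"); P=pts(c); Z=P[...,2]; m=(Z>.18)&(Z<.205)&(np.hypot(P[...,0]-.475,P[...,1]-.025)<.05)
h=cv2.cvtColor(c["img"],cv2.COLOR_RGB2HSV)
q=P[m][:,:2].astype(np.float32); (cx,cy),r=cv2.minEnclosingCircle(q); print(m.sum(),cx,cy,r,np.median(Z[m]))
d=np.array([cx,cy,0])-hg; print("tray x,y",d@x,d@[-.1126,.9936,0]); save(c,"w3.png"); print(tool().round(3),telemetry.get_obs()["joint_pos"].round(2) if hasattr(telemetry.get_obs()["joint_pos"],"round") else telemetry.get_obs()["joint_pos"])
E
```

```text
10234 0.48471543192863464 0.026233837008476257 0.04132581874728203 0.19765770697887985
tray x,y -0.03551659678855421 -6.709718354225031e-05
[[-0.994 -0.113 -0.001  0.474]
 [-0.113  0.994 -0.     0.025]
 [ 0.001  0.    -1.     0.276]
 [ 0.     0.     0.     1.   ]] [ 0.03  0.14  1.91 -0.    1.09 -1.66]
```

View pics/w3.png

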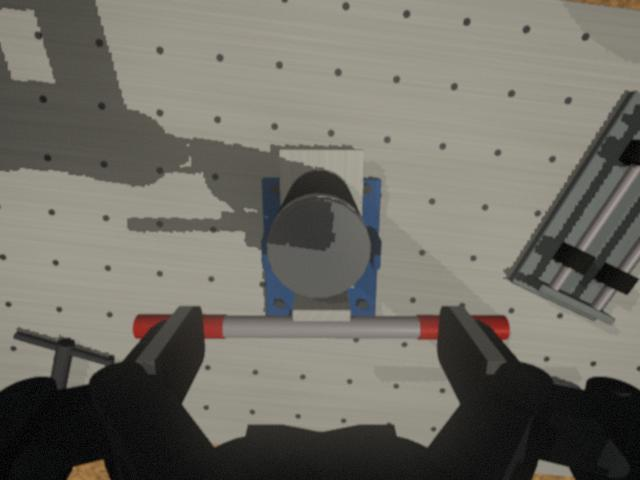

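The tumbler stands on the foot with its lid at (318,245). The bar runs from (135,326) to (508,326). I'll shut the fingers and go behind the -y red end.

Call:
{"fn": "jog_arm", "kwargs": {
  "plan": "-0.5 -4 0 0 0 0; -1 -8.5 0 0 0 0; -1 -8.5 0 0 0 0; -1 -8.5 4 0 0 0; -1 -8.5 8 0 0 0; -1 -8.5 9.6 0 0 0; -1 -8.5 9.6 0 0 0; -1 -8.5 9.6 0 0 0",
  "hand": 0
}}

```text
time_s: 9.85
position: [0.4954, -0.0579, 0.1814]
eef_rot: [-0.178, 3.135, -0.0]
force: [0.1, 0.1, -0.1]
width: 0.0003
grasp_force: 0.0
```

```bash
python3 - <<'E'
from h import *
x=np.array([.9936,.1126]); y=np.array([-.1126,.9936]); hg=np.array([.520,.0303])
c=cam("wrist"); t=tool(); d=t[:2,3]-hg; print("tcp tray",d@x,d@y,t[2,3],telemetry.get_obs()["width"])
P=pts(c); h=cv2.cvtColor(c["img"],cv2.COLOR_RGB2HSV).astype(int); H,S,V=h[...,0],h[...,1],h[...,2]
r=(((H<6)|(H>172))&(S>150)&(V>60)).astype(np.uint8); _,l,st,ce=cv2.connectedComponentsWithStats(r)
for i in range(1,len(st)):
    if st[i,4]>150:
        e=P[l==i]-[*hg,0]; print(st[i],"tray x",np.percentile(e[:,:2]@x,[2,50,98]),"y",np.percentile(e[:,:2]@y,[2,98]),"z",np.percentile(e[:,2],[2,50,98]))
b,a=.14,.007
for th in np.radians([0,10,20,30,40,50,60,70,80,90]): print(round(np.degrees(th)),np.round([a*np.cos(th)+b*np.sin(th),b*np.cos(th)-a*np.sin(th)],4))
save(c,"w4.png")
E
```

```text
tcp tray -0.034277153890838255 -0.08499426691309606 0.18159659728159572 -8.039502200619224e-05
[312 399  18  34 517] tray x [-0.04394142  0.00056169  0.00607631] y [-0.08653902 -0.08158714] z [0.19281007 0.19923696 0.2571089 ]
0 [0.007 0.14 ]
10 [0.0312 0.1367]
20 [0.0545 0.1292]
30 [0.0761 0.1177]
40 [0.0954 0.1027]
50 [0.1117 0.0846]
60 [0.1247 0.0639]
70 [0.134  0.0413]
80 [0.1391 0.0174]
90 [ 0.14  -0.007]
```

View pics/w4.png

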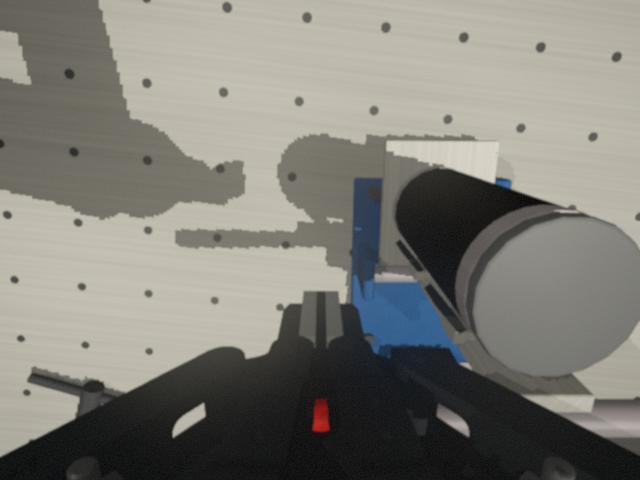

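The fingertips (320,300) are behind the red end (321,415). I'll push through the first 50°.

Call:
{"fn": "jog_arm", "kwargs": {
  "plan": "-1.5 0 0 0 0 0; -2.2 0 0 0 0 0; -2.8 0 0.05 0 0 0; -3.4 0 0.1 0 0 0; -4 0 0.2 0 0 0; -4.6 0 0.3 0 0 0; -5.2 0 0.5 0 0 0; -5.8 0 0.7 0 0 0; -6.4 0 0.9 0 0 0; -7 0 1.1 0 0 0; -7.6 0 1.3 0 0 0; -8.1 0 1.6 0 0 0; -8.6 0 1.9 0 0 0; -9.1 0 2.2 0 0 0; -10.1 0 2.9 0 0 0; -11 0 3.7 0 0 0; -11.9 0 4.6 0 0 0; -12.7 0 5.5 0 0 0; -12.7 0 5.5 0 0 0"
}}

```text
time_s: 12.28
position: [0.6213, -0.0435, 0.1242]
eef_rot: [0.178, -3.136, -0.0]
force: [-0.5, 0.9, 0.2]
width: -0.0001
grasp_force: 0.0
```

```bash
cat > st.py <<'E'
from h import *
x=np.array([.9936,.1126]); y=np.array([-.1126,.9936]); hg=np.array([.520,.0303])
t=tool(); d=t[:2,3]-hg; print("tcp tray",(d@x).round(4),(d@y).round(4),t[2,3].round(4))
import sys
for n in ("top","side"):
    c=cam(n); save(c,n+sys.argv[1]+".png"); P=pts(c); h=cv2.cvtColor(c["img"],cv2.COLOR_RGB2HSV).astype(int); H,S,V=h[...,0],h[...,1],h[...,2]
    r=(((H<6)|(H>172))&(S>150)&(V>60)&(abs(P[...,1])<.3)&(P[...,0]>.2)&(P[...,0]<.8)).astype(np.uint8); _,l,s,ce=cv2.connectedComponentsWithStats(r)
    for i in range(1,len(s)):
        if s[i,4]>30:
            e=P[l==i]-[*hg,0]; print(n,s[i,4],"bar x",np.median(e[:,:2]@x).round(4),"y",np.percentile(e[:,:2]@y,[2,98]).round(3),"z",np.median(e[:,2]).round(4))
E
python3 st.py 3
```

```text
tcp tray 0.0923 -0.0848 0.1242
top 141 bar x 0.1116 y [0.063 0.113] z 0.1427
side 59 bar x 0.1052 y [0.07  0.112] z 0.1404
side 46 bar x 0.1059 y [-0.115 -0.092] z 0.141
```

Call:
{"fn": "jog_arm", "kwargs": {
  "plan": "1.5 0 0 0 0 0; 1.5 0 -4.5 0 0 0; -1.9 0 -4.5 0 0 0; -1.9 0 -3.5 0 0 0; -1.9 0 -2.4 0 0 0; -2.1 0 -1.9 0 0 0; -2.6 0 -1 0 0 0; -2.9 0 -0.5 0 0 0; -3.2 0 0 0 0 0; -3.5 0 0.6 0 0 0; -3.8 0 1.1 0 0 0; -4.2 0 2.3 0 0 0; -4.5 0 3.5 0 0 0; -4.7 0 4.7 0 0 0; -4.8 0 5.9 0 0 0; -4.8 0 6.6 0 0 0; -4.8 0 7.1 0 0 0; -4.8 0 7.1 0 0 0; -4.8 0 7.1 0 0 0"
}}

```text
time_s: 14.75
position: [0.6684, -0.0383, 0.0545]
eef_rot: [-0.178, 3.137, 0.0]
force: [-0.3, -0.1, 1.0]
width: -0.0002
grasp_force: 0.0
```

```bash
python3 st.py 4
```

```text
tcp tray 0.1397 -0.0849 0.0545
top 127 bar x 0.1386 y [0.063 0.113] z 0.0523
side 38 bar x 0.1325 y [0.066 0.115] z 0.0503
side 66 bar x 0.1318 y [-0.115 -0.062] z 0.0498
```

Call:
{"fn": "jog_arm", "kwargs": {
  "plan": "0 0 0.2 0 0 0; 0 0 0.4 0 0 0; 0 0 0.4 0 0 0"
}}

```text
time_s: 15.22
position: [0.6687, -0.0383, 0.0517]
eef_rot: [-0.178, 3.136, -0.0]
force: [-3.3, 0.0, 10.6]
width: 0.0002
grasp_force: 5.5
```

Call:
{"fn": "jog_arm", "kwargs": {
  "plan": "0 0 -5 0 0 0; 0 0 -10 0 0 0; 0 0 -15 0 0 0; 4 4 -17 0 0 0; 8.5 8.5 -17 0 0 0; 8.5 8.5 -17 0 0 0; 8.5 8.5 -17 0 0 0; 8.5 8.5 -17 0 0 0",
  "hand": 8
}}

```text
time_s: 16.23
position: [0.5754, 0.036, 0.2203]
eef_rot: [-0.177, 3.136, -0.0]
force: [0.8, -1.0, 0.8]
width: 0.0802
grasp_force: 0.0
```

```bash
python3 - <<'E'
from h import *
x=np.array([.9936,.1126]); y=np.array([-.1126,.9936]); hg=np.array([.520,.0303])
t=tool(); d=t[:2,3]-hg; print("tcp tray",d@x,d@y,t[2,3])
for n in ("wrist","top"):
    c=cam(n); save(c,n+"5.png"); P=pts(c); e=P[...,:2]-hg; ex=e@x; ey=e@y; Z=P[...,2]
    m=(Z>.105)&(Z<.14)&(ex>-.05)&(ex<.2)&(abs(ey)<.06)
    q=np.stack([ex,ey],-1)[m].astype(np.float32); print(n,m.sum(),cv2.minAreaRect(q),"x",np.percentile(q[:,0],[1,99]),"y",np.percentile(q[:,1],[1,99]),"ztop",np.percentile(Z[m],[50,98]))
    for a,b in ((-.01,.03),(.03,.07),(.07,.13)):
        k=(q[:,0]>a)&(q[:,0]<b)
        if k.sum()>20: print("  strip",a,b,np.percentile(q[k,1],[1,99]).mean(),np.percentile(Z[m][k],98))
E
```

```text
tcp tray 0.0557254680586616 -0.0005525492980625653 0.22031727981375546
wrist 19590 ((0.0646226704120636, -0.003928858786821365), (0.0670839175581932, 0.1601160168647766), 89.66389465332031) x [-0.01448002  0.14153503] y [-0.02635995  0.02864766] ztop [0.12054731 0.12426919]
  strip -0.01 0.03 0.001245012134313583 0.12434469246191614
  strip 0.03 0.07 0.0011603985726833244 0.12420366790067651
  strip 0.07 0.13 0.0011238984856754529 0.12418631488984083
top 379 ((0.03513522818684578, -0.0013823900371789932), (0.04006803408265114, 0.057101212441921234), 2.1616146564483643) x [0.01686894 0.05350831] y [-0.02901619  0.0261326 ] ztop [0.11844535 0.12725751]
  strip -0.01 0.03 -0.0017972495034337017 0.12648197451428042
  strip 0.03 0.07 -0.0012211647816002362 0.12754731975744424
```

View pics/wrist5.png

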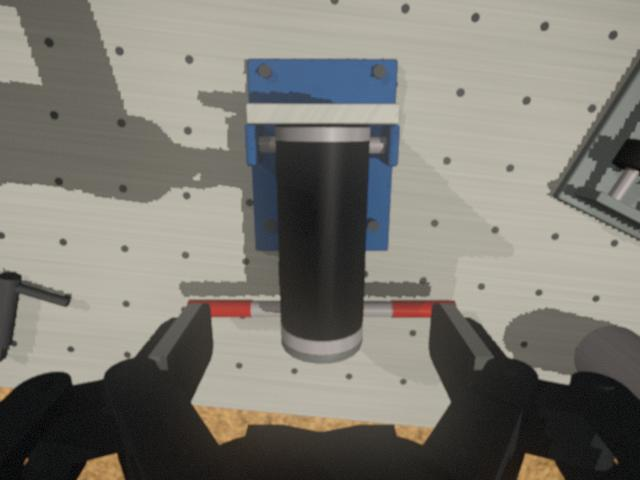

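The tumbler lies seated, with its base at (322,130) against the foot and its lid at (320,345). The waist is centred under the hand, so I'll descend and grip.

Call:
{"fn": "jog_arm", "kwargs": {
  "plan": "0 0.1 4 0 0 0; 0 0.1 8 0 0 0; 0 0.1 11 0 0 0; 0 0.1 14 0 0 0; 0 0.1 15.2 0 0 0; 0 0.1 15.2 0 0 0; 0 0.1 15.2 0 0 0"
}}

```text
time_s: 17.2
position: [0.5752, 0.0375, 0.0693]
eef_rot: [-0.177, 3.135, -0.0]
force: [-0.1, -0.5, 0.6]
width: 0.0799
grasp_force: 0.0
```

Call:
{"fn": "jog_arm", "kwargs": {
  "plan": "0 0 0 0 0 0; 0 0 0 0 0 0; 0 0 0 0 0 0; 0 0 0 0 0 0; 0 0 0 0 0 0; 0 0 0 0 0 0",
  "hand": 5,
  "grip_force": 50
}}

```text
time_s: 17.95
position: [0.5752, 0.0368, 0.07]
eef_rot: [-0.178, 3.134, -0.002]
force: [-0.9, -3.8, 6.7]
width: 0.0607
grasp_force: 52.8
```

Call:
{"fn": "jog_arm", "kwargs": {
  "plan": "0 0 -2 0 0 0; 0 0 -5 0 0 0; 0 0 -9 0 0 0; 0 0 -13 0 0 0; 0 0 -13 0 0 0; 0 0 -13 0 0 0"
}}

```text
time_s: 18.7
position: [0.5734, 0.0376, 0.1977]
eef_rot: [0.178, -3.136, -0.0]
force: [0.3, 1.0, -3.7]
width: 0.0608
grasp_force: 58.9
```

Call:
{"fn": "jog_arm", "kwargs": {
  "plan": "3.5 3 -3 0 0 0; 7 6 -6 0 0 0; 10.5 9 -10 0 0 0; 14 11.9 -10 0 0 0; 14 11.9 -10 0 0 0; 14 11.9 -10 0 0 0; 14 11.9 -10 0 0 0"
}}

```text
time_s: 19.58
position: [0.4221, 0.1396, 0.2975]
eef_rot: [0.176, -3.135, 0.001]
force: [-0.1, -0.5, -2.1]
width: 0.0609
grasp_force: 58.7
```

```bash
python3 - <<'E'
from h import *
c=cam("wrist"); save(c,"w6.png"); np.savez("w6.npz",**c); print(tool().round(4).tolist(),c["f"])
c=cam("top"); np.savez("top6.npz",**c)
E
```

```text
[[-0.9937, -0.112, -0.0012, 0.4221], [-0.112, 0.9937, -0.0005, 0.1395], [0.0013, -0.0003, -1.0, 0.2976], [0.0, 0.0, 0.0, 1.0]] 397.4126064912794
```

View pics/w6.png

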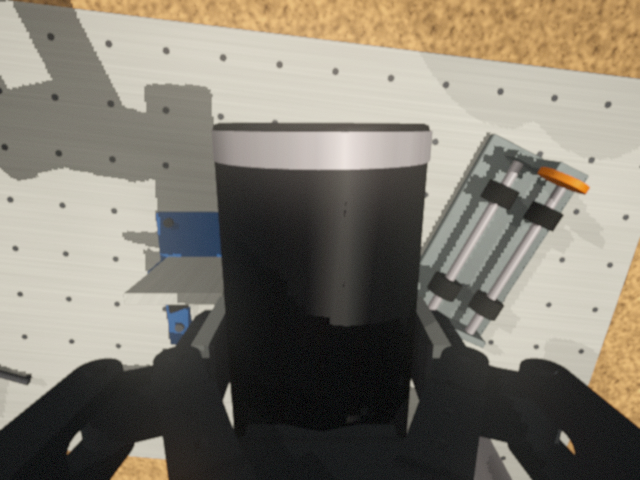

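The wrist view shows the four rollers at (501,193), (545,215), (443,287) and (486,304), with the orange stop at (563,180).

```bash
python3 - <<'E'
from h import *
for n in ("w6","top0","top6"):
    c=dict(np.load(n+".npz")); P=pts(c); h=cv2.cvtColor(c["img"],cv2.COLOR_RGB2HSV).astype(int); H,S,V=h[...,0],h[...,1],h[...,2]; X,Y,Z=P[...,0],P[...,1],P[...,2]
    reg=(X>.3)&(X<.6)&(Y>.2)&(Y<.44)
    m=(reg&(V<60)&(Z>.05)&(Z<.064)).astype(np.uint8); _,l,st,_=cv2.connectedComponentsWithStats(m)
    C=[]
    for i in range(1,len(st)):
        if st[i,4]>(60 if n=="w6" else 20):
            q=P[l==i]; zt=np.percentile(q[:,2],97); t=q[q[:,2]>zt-.003]; r=cv2.minAreaRect(t[:,:2].astype(np.float32)); C.append(r[0]); print(n,st[i,4],"top",np.round(r[0],4),np.round(r[1],4),zt.round(4))
    if len(C)==4:
        C=np.array(C); c0=C.mean(0); C=C[np.argsort(C[:,0]+0*C[:,1])]
        d=C[2:].mean(0)-C[:2].mean(0); print(" centre",c0.round(4),"len",np.linalg.norm(d).round(4),"yaw",np.degrees(np.arctan2(d[1],d[0])).round(2)); print(C.round(4).tolist())
    o=reg&(H>5)&(H<20)&(S>180)&(V>100)&(Z>.03)&(Z<.12)
    if o.any(): q=P[o]; print(" orange",o.sum(),q.mean(0).round(4),q[:,2].max().round(4),cv2.minAreaRect(q[:,:2].astype(np.float32)))
    g=(reg&(Z>.0185)&(Z<.0255)&(V>40)).astype(np.uint8); g=cv2.morphologyEx(g,cv2.MORPH_OPEN,np.ones((3,3))); q=P[g>0][:,:2].astype(np.float32); r=cv2.minAreaRect(q); print(" plate",np.round(r[0],4),np.round(r[1],4),r[2])
# tumbler in hand: base end relative to tool
c=dict(np.load("w6.npz")); P=pts(c); T=np.array([[-.9937,-.112,-.0012,.4221],[-.112,.9937,-.0005,.1395],[.0013,-.0003,-1,.2976],[0,0,0,1]])
Q=(P-T[:3,3])@T[:3,:3]; m=(abs(Q[...,1])<.035)&(Q[...,2]>-.07)&(Q[...,2]<0)&(Q[...,0]>-.01)&(Q[...,0]<.12)
q=Q[m]; print("hand: base tool x",np.percentile(q[:,0],[90,99,99.8]),"top z",np.percentile(q[:,2],[1,5]))
for a in (.0,.02,.04,.055):
    k=(q[:,0]>a)&(q[:,0]<a+.015); print(a,"y edges",np.percentile(q[k,1],[.5,99.5]).round(4),"ztop",np.percentile(q[k,2],2).round(4))
E
```

```text
w6 495 top [0.3983 0.3185] [0.0185 0.0172] 0.0594
w6 460 top [0.4147 0.3669] [0.0184 0.017 ] 0.0594
w6 316 top [0.5001 0.2823] [0.0194 0.0181] 0.0591
w6 117 top [0.5141 0.3232] [0.0063 0.0173] 0.0568
 centre [0.4568 0.3227] len 0.1082 yaw -21.66
[[0.3983, 0.3185], [0.4147, 0.3669], [0.5001, 0.2823], [0.5141, 0.3232]]
 orange 478 [0.3732 0.3459 0.0953] 0.105 ((0.37386372685432434, 0.3498067855834961), (0.035756684839725494, 0.0061865393072366714), 70.62094116210938)
 plate [0.452  0.3275] [0.1109 0.2017] 71.35369110107422
top0 89 top [0.5177 0.3299] [0.0205 0.0173] 0.061
top0 98 top [0.5014 0.2781] [0.0132 0.0196] 0.062
top0 103 top [0.414 0.364] [0.0163 0.0182] 0.0618
top0 106 top [0.3987 0.3164] [0.0163 0.0191] 0.0619
 centre [0.4579 0.3221] len 0.1094 yaw -19.31
[[0.3987, 0.3164], [0.414, 0.364], [0.5014, 0.2781], [0.5177, 0.3299]]
 orange 25 [0.3752 0.3506 0.1012] 0.1081 ((0.3758060038089752, 0.3519955575466156), (0.0342160202562809, 0.005089353304356337), 69.1937255859375)
 plate [0.4589 0.3218] [0.1082 0.2142] 70.46640014648438
top6 90 top [0.5191 0.3307] [0.0172 0.0186] 0.0611
top6 95 top [0.5027 0.279 ] [0.0183 0.0137] 0.0621
top6 101 top [0.4149 0.3648] [0.0156 0.0163] 0.0618
 orange 30 [0.3748 0.3494 0.1   ] 0.1061 ((0.37508922815322876, 0.35068801045417786), (0.03466830030083656, 0.005743527319282293), 74.16001892089844)
 plate [0.4729 0.3263] [0.0969 0.2055] 61.579811096191406
hand: base tool x [0.06427104 0.07005969 0.0705438 ] top z [-0.06073902 -0.05412561]
0.0 y edges [-0.0348  0.0348] ztop -0.061
0.02 y edges [-0.0282  0.0289] ztop -0.0541
0.04 y edges [-0.0281  0.029 ] ztop -0.0542
0.055 y edges [-0.0276  0.0294] ztop -0.0546
```

```bash
cat > r.py <<'E'
from h import *
a=np.radians(-19.4); x=np.array([np.cos(a),np.sin(a),0]); y=np.array([-x[1],x[0],0]); ctr=np.array([.458,.323,0]); seat=ctr-.085*x
Rt=np.stack([-x,y,[0,0,-1]],1)
E
python3 - <<'E'
from r import *
for off,z in ((.008,.19),(.008,.068)):
    print(delta(seat+(.070+off)*x+[0,0,z],Rt))
E
```

```text
(array([-5.  , 18.14, 10.76]), array([-0.001, -0.001,  0.451]))
(array([-5.01, 18.14, 22.96]), array([-0.001, -0.001,  0.451]))
```

Call:
{"fn": "jog_arm", "kwargs": {
  "plan": "-1.5 5 0 0 0 0.12; -3 10 3 0 0 0.25; -4.5 15 6 0 0 0.38; -5 18.1 9 0 0 0.451; -5 18.1 10.8 0 0 0.451; -5 18.1 10.8 0 0 0.451; -5 18.1 13 0 0 0.451; -5 18.1 15.5 0 0 0.451; -5 18.1 15.5 0 0 0.451; -5 18.1 15.5 0 0 0.451"
}}

```text
time_s: 20.92
position: [0.4519, 0.3253, 0.1448]
eef_rot: [0.529, 3.095, 0.002]
force: [0.0, -0.3, -2.7]
width: 0.0605
grasp_force: 58.6
```

```bash
cat > chk.py <<'E'
from r import *
T=tool(); d=T[:3,3]-seat; print("tcp in seat frame",(d@x).round(4),(d@y).round(4),T[2,3].round(4),"rotvec err",R.from_matrix(T[:3,:3].T@Rt).as_rotvec().round(4))
for n in ("wrist","side","top"):
    c=cam(n); np.savez("k_"+n+".npz",**c); save(c,"k_"+n+".png"); P=pts(c); D=P-seat; sx=D@x; sy=D@y; Z=P[...,2]
    h=cv2.cvtColor(c["img"],cv2.COLOR_RGB2HSV).astype(int); H,S,V=h[...,0],h[...,1],h[...,2]
    o=(H>5)&(H<20)&(S>180)&(V>90)&(abs(sx)<.03)&(abs(sy)<.04)&(Z>.03)&(Z<.13)
    if o.sum()>5: print(n,"orange",o.sum(),"sx",np.percentile(sx[o],[2,50,98]).round(4),"sy",np.percentile(sy[o],[2,98]).round(4),"z",np.percentile(Z[o],[2,98]).round(4))
    top=T[2,3]+.0233
    t=(sx>-.02)&(sx<.07)&(abs(sy)<.04)&(abs(Z-top-.02)<.014)&~o
    if t.sum()>20:
        print(n,"tumbler",t.sum(),"sx min",np.percentile(sx[t],[.5,2,98]).round(4),"ztop",np.percentile(Z[t],98).round(4))
        for a in (.01,.025,.04):
            k=t&(sx>a)&(sx<a+.015); 
            if k.sum()>30: print("   ",a,np.percentile(sy[k],[1,99]).round(4),np.percentile(Z[k],98).round(4))
    b=(sx>.02)&(sx<.15)&(V<70)&(Z>.05)&(Z<.064)&(abs(sy)<.06)
    if b.sum()>30: print(n,"rollers sy",np.percentile(sy[b],[1,99]).round(4))
E
python3 chk.py
```

```text
tcp in seat frame 0.0785 0.0002 0.1448 rotvec err [0.0015 0.0011 0.0001]
wrist orange 62 sx [-0.005  -0.0024 -0.0011] sy [-0.0113  0.0173] z [0.0978 0.1037]
wrist tumbler 51696 sx min [0.0075 0.0083 0.0686] ztop 0.1994
    0.01 [-0.0265  0.029 ] 0.1994
    0.025 [-0.0266  0.0287] 0.199
    0.04 [-0.0267  0.0286] 0.1989
side orange 11 sx [-0.0082 -0.0069 -0.0057] sy [-0.0241  0.0039] z [0.0827 0.1033]
side tumbler 381 sx min [0.0038 0.0043 0.0645] ztop 0.198
    0.01 [-0.0349  0.0121] 0.1979
    0.025 [-0.0345  0.0157] 0.1977
    0.04 [-0.0334  0.0121] 0.1974
side rollers sy [-0.0423  0.0317]
top rollers sy [-0.04   -0.0122]
```

Call:
{"fn": "jog_arm", "kwargs": {
  "plan": "0 0.15 2.5 0 0 0; 0 0.15 5 0 0 0; 0.3 0.15 6.8 0 0 0; 0.6 0.15 7.5 0 0 0; 0.6 0.15 7.5 0 0 0; 0.6 0.15 7.5 0 0 0"
}}

```text
time_s: 21.82
position: [0.4461, 0.3293, 0.069]
eef_rot: [0.528, 3.096, 0.001]
force: [0.4, -1.0, -2.6]
width: 0.0609
grasp_force: 58.9
```

```bash
python3 chk.py
```

```text
tcp in seat frame 0.0717 0.002 0.069 rotvec err [0.0009 0.0005 0.0009]
wrist orange 2188 sx [-0.0068 -0.0035 -0.0009] sy [-0.014   0.0209] z [0.0923 0.1044]
wrist tumbler 57869 sx min [-0.0064 -0.0007  0.0683] ztop 0.1235
    0.01 [-0.0248  0.0305] 0.1234
    0.025 [-0.025   0.0304] 0.1232
    0.04 [-0.0251  0.0304] 0.1231
side orange 24 sx [-0.008  -0.0059 -0.0024] sy [-0.0261  0.0022] z [0.0814 0.104 ]
side tumbler 368 sx min [-0.0095 -0.0028  0.0591] ztop 0.1223
    0.01 [-0.0307  0.0149] 0.1218
    0.025 [-0.0294  0.016 ] 0.1223
    0.04 [-0.0339  0.0185] 0.1218
side rollers sy [-0.0409 -0.014 ]
top rollers sy [-0.0406 -0.0237]
```

Call:
{"fn": "jog_arm", "kwargs": {
  "plan": "0 0.05 0.4 0 0 0; 0 0.05 0.7 0 0 0; 0 0.05 0.9 0 0 0; 0 0.05 1 0 0 0; 0 0.05 1 0 0 0; 0 0.05 1 0 0 0"
}}

```text
time_s: 22.72
position: [0.4459, 0.3294, 0.0596]
eef_rot: [0.527, 3.097, -0.0]
force: [-4.3, -1.3, 13.3]
width: 0.0609
grasp_force: 60.6
```

```bash
python3 chk.py | grep -A4 wrist; python3 -c "
from h import *
o=telemetry.get_obs(); print(o['force'],o['torque'])"
```

```text
wrist orange 2870 sx [-0.0068 -0.0036 -0.0007] sy [-0.0141  0.0208] z [0.0924 0.1044]
wrist tumbler 60062 sx min [-0.0145 -0.0101  0.0682] ztop 0.1141
    0.01 [-0.0248  0.0305] 0.1139
    0.025 [-0.0249  0.0304] 0.1138
    0.04 [-0.025   0.0304] 0.1137
side orange 22 sx [-0.0079 -0.006  -0.0029] sy [-0.0241 -0.0011] z [0.0815 0.1035]
[-5.04264662 -3.34705822 13.34220319] [-0.47523926  0.69074678  0.26472116]
```

Call:
{"fn": "jog_arm", "kwargs": {
  "plan": "0 0 0 0 0 0; 0 0 0 0 0 0; 0 0 0 0 0 0; 0 0 0 0 0 0; 0 0 0 0 0 0; 0 0 -2 0 0 0; 0 0 -5 0 0 0; 0 0 -9 0 0 0; 0 0 -13 0 0 0; 0 0 -17 0 0 0; 0 0 -17 0 0 0; 0 0 -17 0 0 0",
  "hand": 8.2
}}

```text
time_s: 24.38
position: [0.4455, 0.3291, 0.2278]
eef_rot: [-0.528, -3.096, 0.001]
force: [-0.1, 0.2, -1.0]
width: 0.082
grasp_force: 0.0
```

```bash
python3 - <<'E'
from r import *
c=cam("wrist"); save(c,"fin.png"); P=pts(c); D=P-seat; sx=D@x; sy=D@y; Z=P[...,2]; h=cv2.cvtColor(c["img"],cv2.COLOR_RGB2HSV).astype(int); H,S,V=h[...,0],h[...,1],h[...,2]
o=(H>5)&(H<20)&(S>180)&(V>90)&(abs(sx)<.03)&(abs(sy)<.04)&(Z>.03)&(Z<.13)
print("orange",np.percentile(sx[o],[2,50,98]),np.percentile(sy[o],[1,99]),np.percentile(Z[o],[1,99]))
t=(sx>-.01)&(sx<.18)&(abs(sy)<.04)&(Z>.095)&(Z<.13)&~o
print("tumbler sx",np.percentile(sx[t],[.3,1,99.5]))
for a in (.005,.04,.08,.12,.145):
    k=t&(sx>a)&(sx<a+.012); print(a,np.percentile(sy[k],[1,99]).round(4),np.percentile(sy[k],[1,99]).mean().round(4),np.percentile(Z[k],98).round(4))
E
```

```text
orange [-0.00646853 -0.00395454 -0.00147306] [-0.01439129  0.02165264] [0.09143135 0.10480606]
tumbler sx [-0.00661745  0.00038903  0.15842706]
0.005 [-0.0253  0.0295] 0.0021 0.1138
0.04 [-0.0249  0.0299] 0.0025 0.1134
0.08 [-0.0244  0.0299] 0.0027 0.1135
0.12 [-0.024   0.0307] 0.0033 0.1134
0.145 [-0.024   0.0307] 0.0033 0.1135
```

View pics/fin.png

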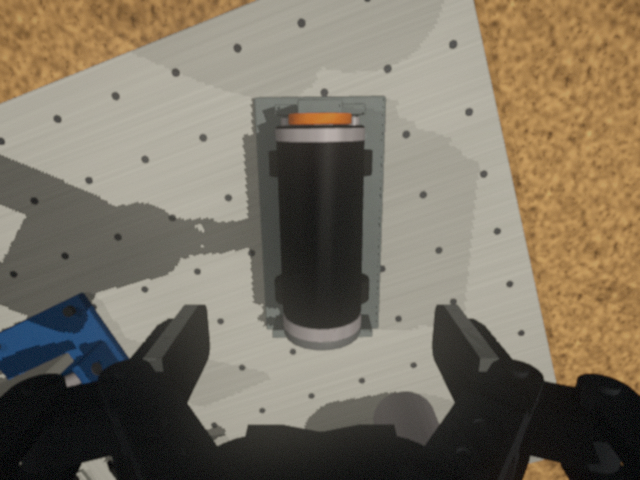

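The tumbler lies on all four rollers. Its base (320,132) is about 2 mm from the orange stop (320,118) and its lid (320,338) points away. It is level, so I'm handing in.

```bash
python3 -c "
from cell import order
print(order.job_done())"
```

```text
the job is handed in; nothing more can be done
None
```

I handed the job in at about 24.5 s: the cradle is tipped flat, and the tumbler lies released on the four rollers with its base about 2 mm from the orange stop and its lid pointing away; the hand-in call returned no verdict.

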